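# Level the sprung worktop shelf with its levelling foot

### The arm

A 6-joint arm with a two-finger parallel gripper is mounted at the origin on a cart in front of the work surface, level with it; the furniture and walls round the work are solid. World frame = base frame: x ahead of the robot, y to its left, z up, the work surface at z = 0. Lengths are in m, angles in rad, forces in N, time in s.
With the tool pointing down it reaches from about 0.3 to 0.775 m from the base axis. Payload 14.6 kg.
Tool frame: the origin (TCP) lies midway between the tips of the shut fingers; the grasp point (between the pads) lies 19 mm behind it (ctrl.pinch_z is the distance from the TCP to the grasp point, in m); z points along the fingers, y is the line along which they close (so a half turn about z gives the same grasp; the last joint's range is limited). The gripper opens to 94 mm and grips with 3 to 60 N. Pads are 16 mm wide; open, the fingers measure 119 mm over their backs; the gripper's body (75 mm by 177 mm) begins 78 mm behind the grasp point.
Start: joints at [1.255, 0.3, 1.521, -0, 1.321, -0.067], TCP at [0.135, 0.533, 0.205] pointing down, gripper open.
Joint ranges: [-3.03, 3.03], [-0.79, 2.21], [0.23, 2.52], [-1.04, 4.18], [0, 3.07], [-2.55, 2.55]. Speed limits (rad/s): [2.22, 2.22, 2.57, 3.14, 3.14, 3.14].

### API

Orientations are given as [roll, pitch, yaw] about the fixed x, y, z axes, in that order (R = Rz(yaw) Ry(pitch) Rx(roll)).
In Python, from station import ctrl gives the robot as it stands.
- The arm moves only by the tool jog_arm, never from a script. Its argument "motion" is a list of rows, each a list of 7 numbers: the shift along the tool's x, y, z in m, then the turn, a rotation vector about the tool's x, y, z in rad, then the opening, from -1 (shut) to 1 (fully open). In form: [[tx, ty, tz, rx, ry, rz, gripper], ...]. A call has 1 to 5 rows; each row shifts and turns the commanded pose from where the row before left it, along the tool's axes as they then stand; what a row does not reach is not made up. A row lasts 1/10 s, in which the tool goes at most 50 mm and 8.59 degrees, less where a joint would pass 70% of its speed; a pose out of reach is approached as far as the arm can. A call is refused whole if a number of a shift passes 0.05 or a number of a turn 0.15, either way. A call with a gripper value outside its range is refused whole. The fingers move at their own pace and stop on an object; "squeeze" is the grip in N (left out, the last holds). Time passes only in rows, so rows that do not move let the fingers close. It gives the time, the measured TCP pose, the force, the opening and the grip force at its end, in the units of the state.
- ctrl.get_obs(): the state, without advancing time (a new reading comes with each control period).
- ctrl.camera(name): name is "scene" or "top"; returns the picture (420x560x3 uint8, red, green, blue); there is no depth.
- ctrl.camera_model(name): a dict with "intrinsics" (3x3 intrinsics, pixels), "rvec" (rotation vector, rad) and "tvec" (3), from world to camera coordinates, as OpenCV has them. Camera axes: x right, y down, z forward; pixel columns grow to the right and rows downward; lengths in m; the calibration is good to about 2 mm. A picture is of the moment at which its call begins. camera_model takes no time and is no camera call.
- ctrl.hand_in(): hands the job in; it is judged then, once.
The state is a dict: "time_s": time; "qpos": joint angles; "joint_vel": joint speeds; "tau": joint torques, N m; "ee_pos": TCP position; "eef_rot": TCP orientation; "force": force on the tool from outside, world axes, zero at the start; "moment": the same for the moment, N m; "grip_width": finger opening in m; "grip_force": force on a finger pad.
Only numpy, scipy, OpenCV 4.12 (cv2) and the standard library are available. Lean on these libraries where they do the work, as an engineer would, in place of code of your own. Each camera call takes 0.05 s, during which the arm holds its last target. There are 200 camera calls.

### The job

Lay the spirit level lengthwise on the little wooden shelf, on the free part beside the knob, and let go of it. Then grip the knob of the levelling foot, push it down until the foot stands firmly on the base, and turn it until the bubble comes to rest in the middle of the vial, between the two marks. Finish while still holding on to the knob and keeping it pressed down with the bubble centred, as if for someone to tighten the lock nut, and leave the other things where they are.

Things in the scene. Friction and masses are not known exactly. Their poses are not given: they have to be found in the camera images.
- level_mid (a point): centre of the spirit level: plain aluminium bar, 140 mm long (own y), 26 mm wide (x), 32 mm high (z), 0.18 kg, black end caps, lying base down with this point 16 mm above what it lies on. Vial in the middle of its top face: window 60 mm long, two black marks 10.5 mm either side of the middle. Grip it from above across the 26 mm
- bubble (a joint): place of the bubble (pale, 16 mm long) along the level's own +y from the middle of the vial, m, -0.022 to 0.022 (the vial's ends); 0 is centred. It floats to the higher end, about 0.6 m per rad of tilt, and takes about 2 s to come to rest
- shelf_seat (a point): point on the top of the shelf board where the middle of the level belongs. The top is 110 mm (x) by 290 mm (y), about 60 to 70 mm above the worktop, with a lip 7 mm high and 6 mm wide along its +x edge. Own y runs along the board, away from the knob; z is its normal. The board is hinged about an axis along x, 85 mm from here toward +y; the knob's axis is 135 mm from here toward -y
- knob_grip (a point): middle of the grip of the levelling knob: an upright bar 18 mm wide (own x), 54 mm long (own y), 28 mm high (14 mm above and below this point), on a round flange 62 mm across and 8 mm thick whose underside is 8 mm above the board. Own z is the turning axis, upward; it sinks and tilts (at most 0.07 rad) with the board
- knob (a joint): turn of the knob, rad, clockwise from above positive, -2 to 1, friction 0.08 N m. Clockwise screws the foot out and raises the knob end of the pressed board: 4.5 mm per rad, 220 mm from the hinge, so about 12.3 mm of bubble travel per rad. At the start the foot is always screwed out too far, by 0.4 to 1.4 rad: the pressed board's knob end is too high
- base: steel base plate of the shelf, 110 x 290 mm, fixed; origin under its middle. A spring between it and the board keeps the knob end up against a stop (0.06 rad, 13 mm at the knob) while nobody presses, so that turning alone does not move the bubble. The height of the hinge on it differs from start to start
- foot: steel rod with a ball end, 14 mm across, under the board below the knob; it moves down as the knob is turned clockwise. Pushed down with about 3 to 8 N at the knob, the board sinks 8 to 14 mm until this foot stands on the steel seat of the base and stops hard; 12 N in all is a firm press
- spice_jar_2_mid (a point): spice jar with a green cap, 46 mm across, 106 mm tall, left of the shelf; point half-way up its axis. Stays where it is
- tin_1_mid (a point): small food tin, 57 mm across, 72 mm tall, left of the shelf; point half-way up its axis. Stays where it is
- egg_timer_mid (a point): round kitchen timer, 62 mm across, 46 mm tall, to the right of the spirit level, nearer the robot; point half-way up its axis. Stays where it is
- lemon_1_mid (a point): lemon, 71 x 53 x 51 mm, in front of the spirit level; point half-way up its axis. Stays where it is
- spice_jar_4_mid (a point): spice jar with a dark cap, 41 mm across, 105 mm tall, right of the spirit level; point half-way up its axis. Stays where it is

How it is judged:
By the outcome, as a careful person would: the job done as asked, in the order asked, and still so for the second after the job is handed in, while the arm keeps its last pose, push and grip.
It also fails if it takes over 61 s, if anything falls off the work surface, if the arm or the gripper's body presses on something with over 40 N, if the wrist force passes 120 N, or if a joint passes its speed limit or range.

## Working session

There is one attempt and no reset: what is moved stays moved. The work goes in short steps, Python scripts to look and compute and a tool call to move; the robot and the scene stay as the last step left them, time stands still between calls to the robot, and variables do not carry over. Pictures are saved under pics/ and viewed, at most 10 in all, crops included, and the job is handed in when it is done.

Besides the shell and the picture viewer there is one more tool, called after ">>>" in YAML: its name, and indented under it one key for each argument. jog_arm: Moves the arm, as the interface text tells. Its arguments: {"type":"object","properties":{"motion":{"type":"array"},"squeeze":{"type":"number"}},"required":["motion"]}

```bash
mkdir -p pics; ls
python3 - <<'E'
from station import ctrl
import cv2, numpy as np
o=ctrl.get_obs(); print(o, ctrl.pinch_z)
ims=[]
for n in("scene","top"):
    im=ctrl.camera(n); cv2.imwrite(f"pics/{n}0.png",im[:,:,::-1]); print(n,ctrl.camera_model(n))
E
```

```text
pics
{'time_s': 0.0, 'qpos': array([ 1.25542549e+00,  3.00503742e-01,  1.52160195e+00, -2.00007556e-05,
        1.32069209e+00, -6.66422206e-02]), 'joint_vel': array([ 0.00029489,  0.00041154, -0.00065771,  0.00037025,  0.00064925,
       -0.00055224]), 'tau': array([ 2.63911184e-03, -5.31801188e+01, -3.52747965e+01,  7.09198276e-02,
        2.42471328e-02, -9.14376483e-05]), 'ee_pos': array([0.13534084, 0.53280875, 0.2048596 ]), 'eef_rot': array([-3.14038891e+00, -6.09234100e-05,  2.89286897e+00]), 'force': array([0.45605429, 0.50791461, 0.06292417]), 'moment': array([-0.00700261,  0.03468349,  0.05097463]), 'grip_force': 0.0, 'grip_width': 0.09401383677703956} 0.0188
scene {'intrinsics': array([[448.22984482,   0.        , 276.34528124],
       [  0.        , 448.22984482, 209.82790733],
       [  0.        ,   0.        ,   1.        ]]), 'rvec': array([ 2.18044079,  0.30678385, -0.16742188]), 'tvec': array([-0.4047606 , -0.06296164,  1.740876  ])}
top {'intrinsics': array([[412.83699648,   0.        , 283.82936408],
       [  0.        , 412.83699648, 209.71190735],
       [  0.        ,   0.        ,   1.        ]]), 'rvec': array([ 2.15318615, -2.13510647,  0.15031366]), 'tvec': array([-0.0940079 ,  0.46037774,  1.22880942])}
```

View pics/scene0.png

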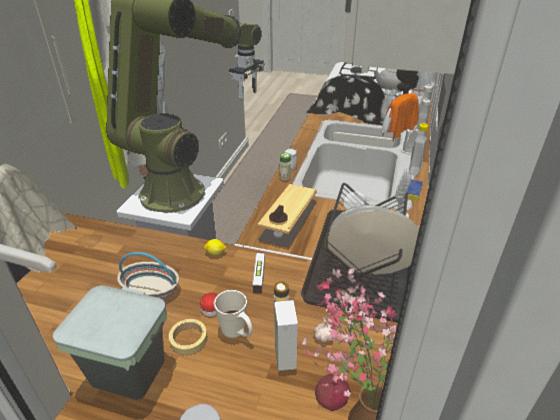

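View pics/top0.png

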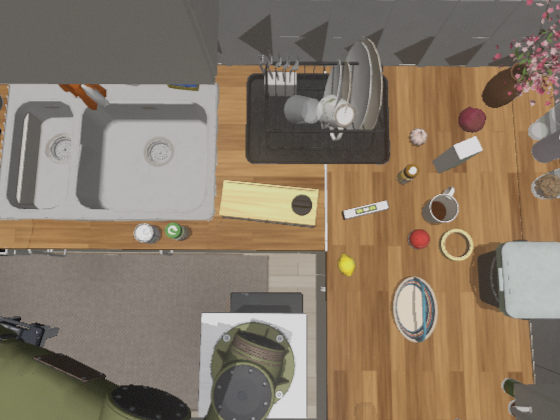

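```bash
cat > h.py <<'E'
import cv2, numpy as np
from station import ctrl
def cam(n):
    m=ctrl.camera_model(n); R=cv2.Rodrigues(np.array(m["rvec"]))[0]
    return m["intrinsics"],R,np.array(m["tvec"])
def onplane(n,px,z):
    "pixels (N,2) -> world points on plane z"
    K,R,t=cam(n); px=np.atleast_2d(np.float64(px))
    d=np.c_[px,np.ones(len(px))]@np.linalg.inv(K).T@R; c=-R.T@t
    return c+d*((z-c[2])/d[:,2])[:,None]
def proj(n,P):
    m=ctrl.camera_model(n)
    return cv2.projectPoints(np.float64(P).reshape(-1,1,3),m["rvec"],m["tvec"],m["intrinsics"],None)[0][:,0]
def two(pa,pb):
    "triangulate scene px, top px"
    Ps=[]
    for n in("scene","top"):
        K,R,t=cam(n); Ps.append(K@np.c_[R,t])
    X=cv2.triangulatePoints(Ps[0],Ps[1],np.float64(pa).reshape(2,1),np.float64(pb).reshape(2,1))
    return (X[:3]/X[3]).ravel()
def blob(mask,x0,y0,x1,y1):
    m=np.zeros(mask.shape,np.uint8); m[y0:y1,x0:x1]=mask[y0:y1,x0:x1]
    c=max(cv2.findContours(m,cv2.RETR_EXTERNAL,cv2.CHAIN_APPROX_NONE)[0],key=cv2.contourArea)
    return c[:,0]
E
python3 - <<'E'
from h import *
s=cv2.imread("pics/scene0.png");t=cv2.imread("pics/top0.png")
a=cv2.resize(t[170:250,210:400],None,fx=4,fy=4,interpolation=cv2.INTER_CUBIC)
b=cv2.resize(s[170:300,230:330],None,fx=4,fy=4,interpolation=cv2.INTER_CUBIC)
cv2.imwrite("pics/ct.png",a);cv2.imwrite("pics/cs.png",b)
h=cv2.cvtColor(t,cv2.COLOR_BGR2HSV)
m=((h[...,0]>18)&(h[...,0]<32)&(h[...,1]>70)&(h[...,2]>150)).astype(np.uint8)
c=blob(m,215,175,324,230); print(cv2.boxPoints(cv2.minAreaRect(c)), len(c))
for p in cv2.boxPoints(cv2.minAreaRect(c)): print(p,onplane("top",p,.065))
m=((h[...,1]<50)&(h[...,2]>150)).astype(np.uint8)
c=blob(m,335,195,395,222); r=cv2.minAreaRect(c);print(r)
for p in cv2.boxPoints(r): print(p,onplane("top",p,.032))
m=(h[...,2]<75).astype(np.uint8)
c=blob(m,285,190,316,218); r=cv2.minEnclosingCircle(c);print(r,onplane("top",r[0],.08))
E
```

```text
[[218.5922  214.82315]
 [222.43399 178.80627]
 [318.73825 189.07874]
 [314.89645 225.09561]] 667
[218.5922  214.82315] [[0.43957032 0.10368094 0.065     ]]
[222.43399 178.80627] [[0.54913067 0.0955474  0.065     ]]
[318.73825 189.07874] [[ 0.5199143 -0.1944612  0.065    ]]
[314.89645 225.09561] [[ 0.41122147 -0.18271064  0.065     ]]
((365.81524658203125, 209.23426818847656), (8.882820129394531, 44.64874267578125), 76.4295654296875)
[343.072   210.15506] [[ 0.46142837 -0.27125351  0.032     ]]
[386.4742  199.67865] [[ 0.49498529 -0.4046929   0.032     ]]
[388.5585  208.31348] [[ 0.46825068 -0.41033481  0.032     ]]
[345.15628 218.78989] [[ 0.43488327 -0.27728492  0.032     ]]
((301.5, 205.5), 8.514793395996094) [[ 0.46729542 -0.14232088  0.08      ]]
```

View pics/ct.png

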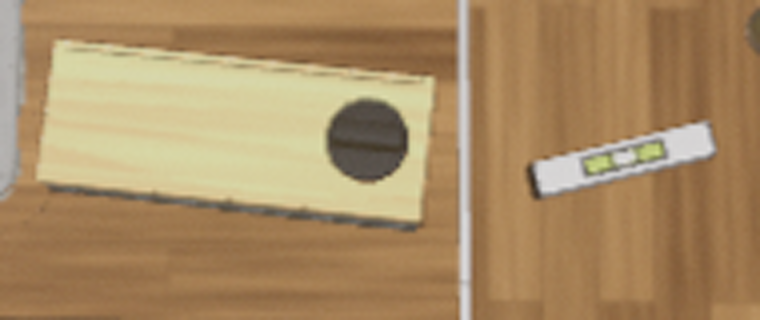

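View pics/cs.png

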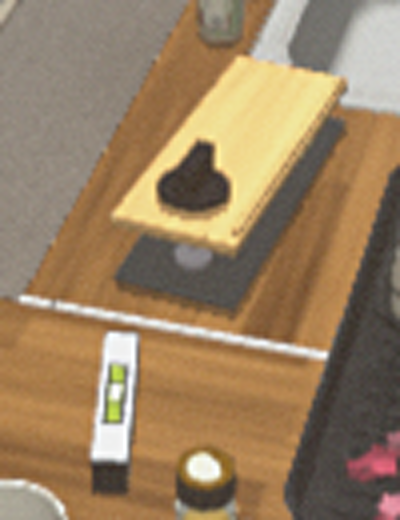

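The level lies at about px (366,209) in the top view and the shelf spans px (218–319, 179–225), with the knob at (302,205). Their measured sizes match the given ones (board 110x291 mm, level 27x138 mm).

```bash
cat > plan.py <<'E'
import sys, json, numpy as np
from station import ctrl
def plan(x,y,z,yaw,g,n):
    "rows in tool axes (tool down) from the measured pose; n rows"
    o=ctrl.get_obs(); p=o["ee_pos"].copy(); a=o["eef_rot"][2]
    da=(yaw-a+np.pi)%(2*np.pi)-np.pi; T=np.array([x,y,z]); rows=[]
    for i in range(n,0,-1):
        d=(T-p)/i; c,s=np.cos(a),np.sin(a)
        r=[round(c*d[0]+s*d[1],3),round(s*d[0]-c*d[1],3),round(-d[2],3)]
        rz=round(-((yaw-a+np.pi)%(2*np.pi)-np.pi)/i,3)
        p=p+np.array([c*r[0]+s*r[1],s*r[0]-c*r[1],-r[2]]); a-=rz
        rows.append(r+[0,0,rz,g])
    for k in range(0,n,5): print(json.dumps(rows[k:k+5]).replace(" ",""))
    print(p,a)
if __name__=="__main__": v=list(map(float,sys.argv[1:])); plan(*v[:5],int(v[5]))
E
python3 plan.py .465 -.341 .15 1.817 .3 25
```

```text
[[-0.021,-0.031,0.002,0,0,0.043,0.3],[-0.023,-0.03,0.002,0,0,0.043,0.3],[-0.024,-0.029,0.002,0,0,0.043,0.3],[-0.025,-0.028,0.002,0,0,0.043,0.3],[-0.026,-0.026,0.002,0,0,0.043,0.3]]
[[-0.027,-0.025,0.002,0,0,0.043,0.3],[-0.029,-0.024,0.002,0,0,0.043,0.3],[-0.03,-0.023,0.002,0,0,0.043,0.3],[-0.03,-0.022,0.002,0,0,0.043,0.3],[-0.031,-0.02,0.002,0,0,0.043,0.3]]
[[-0.032,-0.019,0.002,0,0,0.043,0.3],[-0.033,-0.017,0.002,0,0,0.043,0.3],[-0.034,-0.016,0.002,0,0,0.043,0.3],[-0.034,-0.015,0.002,0,0,0.043,0.3],[-0.035,-0.013,0.002,0,0,0.043,0.3]]
[[-0.036,-0.012,0.002,0,0,0.043,0.3],[-0.036,-0.01,0.003,0,0,0.043,0.3],[-0.036,-0.008,0.002,0,0,0.043,0.3],[-0.037,-0.007,0.003,0,0,0.043,0.3],[-0.037,-0.005,0.002,0,0,0.043,0.3]]
[[-0.037,-0.004,0.003,0,0,0.043,0.3],[-0.037,-0.002,0.002,0,0,0.043,0.3],[-0.038,-0.001,0.003,0,0,0.043,0.3],[-0.037,0.001,0.002,0,0,0.043,0.3],[-0.037,0.003,0.003,0,0,0.044,0.3]]
[ 0.46480566 -0.34061738  0.14995066] 1.81675638366697
```

>>> jog_arm:
  motion:
    - [-0.021,-0.031,0.002,0,0,0.043,0.3]
    - [-0.023,-0.03,0.002,0,0,0.043,0.3]
    - [-0.024,-0.029,0.002,0,0,0.043,0.3]
    - [-0.025,-0.028,0.002,0,0,0.043,0.3]
    - [-0.026,-0.026,0.002,0,0,0.043,0.3]

```text
time_s: 0.6
ee_pos: [0.2008, 0.3561, 0.1951]
eef_rot: [-3.141, 0.0, 2.676]
force: [0.8, 0.3, -0.1]
grip_width: 0.062
grip_force: 0.0
```

>>> jog_arm:
  motion:
    - [-0.027,-0.025,0.002,0,0,0.043,0.3]
    - [-0.029,-0.024,0.002,0,0,0.043,0.3]
    - [-0.03,-0.023,0.002,0,0,0.043,0.3]
    - [-0.03,-0.022,0.002,0,0,0.043,0.3]
    - [-0.031,-0.02,0.002,0,0,0.043,0.3]

```text
time_s: 1.1
ee_pos: [0.2666, 0.1819, 0.1853]
eef_rot: [3.141, 0.0, 2.461]
force: [0.7, 0.2, 0.2]
grip_width: 0.0611
grip_force: 0.0
```

>>> jog_arm:
  motion:
    - [-0.032,-0.019,0.002,0,0,0.043,0.3]
    - [-0.033,-0.017,0.002,0,0,0.043,0.3]
    - [-0.034,-0.016,0.002,0,0,0.043,0.3]
    - [-0.034,-0.015,0.002,0,0,0.043,0.3]
    - [-0.035,-0.013,0.002,0,0,0.043,0.3]

```text
time_s: 1.6
ee_pos: [0.3326, 0.0074, 0.1754]
eef_rot: [3.141, 0.0, 2.246]
force: [1.5, 0.8, 0.4]
grip_width: 0.0611
grip_force: 0.0
```

>>> jog_arm:
  motion:
    - [-0.036,-0.012,0.002,0,0,0.043,0.3]
    - [-0.036,-0.01,0.003,0,0,0.043,0.3]
    - [-0.036,-0.008,0.002,0,0,0.043,0.3]
    - [-0.037,-0.007,0.003,0,0,0.043,0.3]
    - [-0.037,-0.005,0.002,0,0,0.043,0.3]

```text
time_s: 2.1
ee_pos: [0.3993, -0.1675, 0.1631]
eef_rot: [-3.141, -0.0, 2.031]
force: [0.7, -0.2, 0.6]
grip_width: 0.0609
grip_force: 0.0
```

>>> jog_arm:
  motion:
    - [-0.037,-0.004,0.003,0,0,0.043,0.3]
    - [-0.037,-0.002,0.002,0,0,0.043,0.3]
    - [-0.038,-0.001,0.003,0,0,0.043,0.3]
    - [-0.037,0.001,0.002,0,0,0.043,0.3]
    - [-0.037,0.003,0.003,0,0,0.044,0.3]

```text
time_s: 2.6
ee_pos: [0.4651, -0.3419, 0.15]
eef_rot: [-3.141, -0.0, 1.815]
force: [-0.1, -0.2, -0.8]
grip_width: 0.0612
grip_force: 0.0
```

>>> jog_arm:
  motion:
    - [0,0,0,0,0,0,0.3]
    - [0,0,0,0,0,0,0.3]

```text
time_s: 2.8
ee_pos: [0.4645, -0.3404, 0.1496]
eef_rot: [-3.141, -0.001, 1.816]
force: [0.0, 1.0, 0.1]
grip_width: 0.0608
grip_force: 0.0
```

```bash
python3 plan.py .465 -.341 .04 1.817 .3 4
python3 - <<'E'
from h import *
t=ctrl.camera("top");s=ctrl.camera("scene")
a=cv2.resize(t[150:290,270:460],None,fx=2,fy=3)
a=cv2.resize(t[150:290,290:430],(400,400),interpolation=cv2.INTER_CUBIC);b=cv2.resize(s[200:340,190:330],(400,400),interpolation=cv2.INTER_CUBIC)
cv2.imwrite("pics/g1.png",np.hstack([a,b])[:,:,::-1])
E
```

```text
[[-0.0,0.0,0.027,0,0,-0.0,0.3],[-0.0,0.0,0.028,0,0,-0.0,0.3],[-0.0,0.0,0.027,0,0,-0.0,0.3],[-0.001,0.0,0.028,0,0,-0.001,0.3]]
[ 0.46474969 -0.34132981  0.0395754 ] 1.8174479377531398
```

View pics/g1.png

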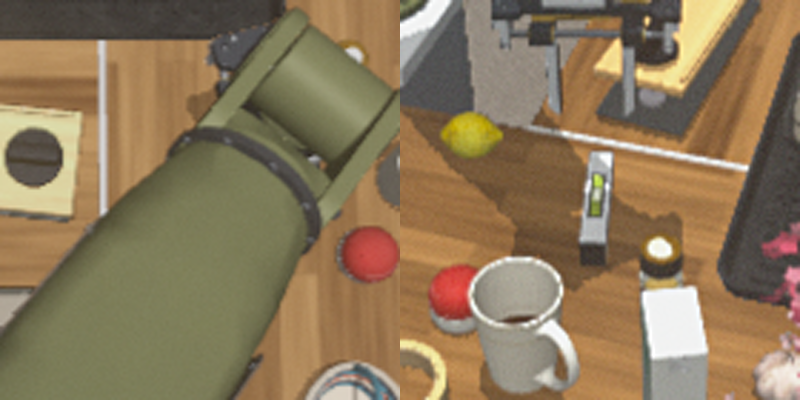

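The scene view shows the open fingers at about crop (555,110) and (628,112), above the level. The vial is at crop (597,195), and the arm hides the level in the top view.

Run:
```python
from h import *
o=ctrl.get_obs()
print(proj("scene",o["ee_pos"]),"seen 256.9,238.9")
print(onplane("scene",[259,268.3],.032), two([259,268.3],[366,209.4]))
```

```text
[[257.17108928 237.87225868]] seen 256.9,238.9
[[ 0.4662797  -0.33929431  0.032     ]] [ 0.46551194 -0.34066731  0.0328487 ]
```

>>> jog_arm:
  motion:
    - [0,0,0.03,0,0,0,0.3]
    - [0,0,0.03,0,0,0,0.3]
    - [0,0,0.03,0,0,0,0.3]
    - [0,0,0.03,0,0,0,0.3]
    - [0,0,0.01,0,0,0,0.3]

```text
time_s: 3.4
ee_pos: [0.4639, -0.3387, 0.0183]
eef_rot: [-3.14, -0.003, 1.818]
force: [-1.4, 0.2, -0.8]
grip_width: 0.0611
grip_force: 0.0
```

>>> jog_arm:
  motion:
    - [0,0,0.01,0,0,0,0.3]
    - [0,0,0,0,0,0,0.3]
    - [0,0,0,0,0,0,-0.6]
    - [0,0,0,0,0,0,-0.6]
    - [0,0,0,0,0,0,-0.6]
  squeeze: 20

```text
time_s: 3.9
ee_pos: [0.4652, -0.3407, 0.0113]
eef_rot: [3.141, 0.001, 1.817]
force: [-1.0, -0.8, -0.3]
grip_width: 0.0408
grip_force: 0.0
```

>>> jog_arm:
  motion:
    - [0,0,0,0,0,0,-0.6]
    - [0,0,0,0,0,0,-0.6]

```text
time_s: 4.1
ee_pos: [0.465, -0.3405, 0.0108]
eef_rot: [3.141, 0.0, 1.817]
force: [-0.5, 0.4, 2.8]
grip_width: 0.0255
grip_force: 20.0
```

>>> jog_arm:
  motion:
    - [0,0,-0.02,0,0,0,-0.6]
    - [0,0,-0.03,0,0,0,-0.6]
    - [0,0,-0.035,0,0,0,-0.6]
    - [0,0,-0.035,0,0,0,-0.6]
    - [0,0,-0.035,0,0,0,-0.6]

```text
time_s: 4.6
ee_pos: [0.4646, -0.3402, 0.1667]
eef_rot: [-3.141, -0.0, 1.817]
force: [0.1, -0.5, -2.4]
grip_width: 0.0258
grip_force: 20.0
```

```bash
python3 plan.py .482 -.009 .15 1.471 -.6 10
```

```text
[[0.032,0.01,0.002,0,0,0.035,-0.6],[0.032,0.009,0.002,0,0,0.035,-0.6],[0.032,0.007,0.002,0,0,0.034,-0.6],[0.033,0.006,0.002,0,0,0.035,-0.6],[0.033,0.005,0.001,0,0,0.034,-0.6]]
[[0.033,0.004,0.002,0,0,0.035,-0.6],[0.033,0.003,0.001,0,0,0.034,-0.6],[0.033,0.002,0.002,0,0,0.035,-0.6],[0.033,0.001,0.001,0,0,0.034,-0.6],[0.033,0.0,0.002,0,0,0.035,-0.6]]
[ 0.48197554 -0.00873606  0.14972675] 1.4708060132943035
```

>>> jog_arm:
  motion:
    - [0.032,0.01,0.002,0,0,0.035,-0.6]
    - [0.032,0.009,0.002,0,0,0.035,-0.6]
    - [0.032,0.007,0.002,0,0,0.034,-0.6]
    - [0.033,0.006,0.002,0,0,0.035,-0.6]
    - [0.033,0.005,0.001,0,0,0.034,-0.6]

```text
time_s: 5.1
ee_pos: [0.4725, -0.1728, 0.1562]
eef_rot: [-3.141, -0.0, 1.642]
force: [0.6, 0.2, -1.0]
grip_width: 0.026
grip_force: 20.0
```

>>> jog_arm:
  motion:
    - [0.033,0.004,0.002,0,0,0.035,-0.6]
    - [0.033,0.003,0.001,0,0,0.034,-0.6]
    - [0.033,0.002,0.002,0,0,0.035,-0.6]
    - [0.033,0.001,0.001,0,0,0.034,-0.6]
    - [0.033,0,0.002,0,0,0.035,-0.6]

```text
time_s: 5.6
ee_pos: [0.482, -0.0076, 0.1484]
eef_rot: [-3.142, 0.0, 1.469]
force: [-0.3, 0.4, -1.9]
grip_width: 0.0258
grip_force: 20.0
```

>>> jog_arm:
  motion:
    - [0,0,0.02,0,0,0,-0.6]
    - [0,0,0.02,0,0,0,-0.6]
    - [0,0,0.01,0,0,0,-0.6]
    - [0,0,0,0,0,0,-0.6]

```text
time_s: 6.0
ee_pos: [0.4816, -0.009, 0.0974]
eef_rot: [-3.139, 0.0, 1.471]
force: [0.3, 0.5, -1.7]
grip_width: 0.0256
grip_force: 20.0
```

Run:
```python
from h import *
t=ctrl.camera("top");s=ctrl.camera("scene")
a=cv2.resize(t[150:290,190:330],(400,400),interpolation=cv2.INTER_CUBIC);b=cv2.resize(s[150:250,230:330],(400,400),interpolation=cv2.INTER_CUBIC)
cv2.imwrite("pics/g2.png",np.hstack([a,b])[:,:,::-1])
print(ctrl.get_obs()["ee_pos"])
```

```text
[ 0.48252997 -0.00917263  0.09902082]
```

View pics/g2.png

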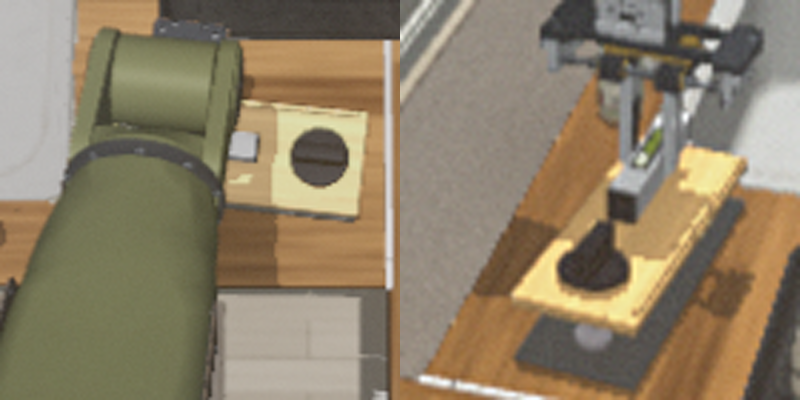

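>>> jog_arm:
  motion:
    - [0,0,0.004,0,-0.05,0,-0.6]
    - [0,0,0.004,0,0,0,-0.6]
    - [0,0,0.004,0,0,0,-0.6]
    - [0,0,0,0,0,0,-0.6]

```text
time_s: 6.5
ee_pos: [0.4821, -0.0095, 0.0862]
eef_rot: [-3.141, 0.049, 1.471]
force: [-0.5, 0.9, -2.3]
grip_width: 0.0258
grip_force: 20.0
```

>>> jog_arm:
  motion:
    - [0,0,0.002,0,0,0,-0.6]
    - [0,0,0,0,0,0,-0.6]

```text
time_s: 6.7
ee_pos: [0.4822, -0.0096, 0.0844]
eef_rot: [-3.142, 0.05, 1.47]
force: [0.4, -0.1, -1.6]
grip_width: 0.0255
grip_force: 20.0
```

>>> jog_arm:
  motion:
    - [0,0,0.002,0,0,0,-0.6]
    - [0,0,0,0,0,0,-0.6]

```text
time_s: 6.9
ee_pos: [0.4821, -0.0096, 0.0823]
eef_rot: [-3.141, 0.05, 1.471]
force: [0.4, 0.2, -2.3]
grip_width: 0.0256
grip_force: 20.0
```

>>> jog_arm:
  motion:
    - [0,0,0.002,0,0,0,-0.6]
    - [0,0,0,0,0,0,-0.6]

```text
time_s: 7.1
ee_pos: [0.4821, -0.0096, 0.0802]
eef_rot: [-3.141, 0.05, 1.471]
force: [0.2, -0.2, -1.5]
grip_width: 0.026
grip_force: 20.0
```

>>> jog_arm:
  motion:
    - [0,0,0.002,0,0,0,-0.6]
    - [0,0,0,0,0,0,-0.6]

```text
time_s: 7.3
ee_pos: [0.4821, -0.0097, 0.0782]
eef_rot: [-3.141, 0.05, 1.471]
force: [-0.3, 0.0, -2.3]
grip_width: 0.0253
grip_force: 20.0
```

>>> jog_arm:
  motion:
    - [0,0,0.001,0,0,0,-0.6]
    - [0,0,0,0,0,0,-0.6]

```text
time_s: 7.5
ee_pos: [0.4821, -0.0098, 0.0774]
eef_rot: [-3.141, 0.05, 1.471]
force: [0.3, 0.0, -1.6]
grip_width: 0.0263
grip_force: 20.0
```

>>> jog_arm:
  motion:
    - [0,0,0.001,0,0,0,-0.6]
    - [0,0,0,0,0,0,-0.6]

```text
time_s: 7.7
ee_pos: [0.4821, -0.0099, 0.0764]
eef_rot: [-3.142, 0.05, 1.471]
force: [0.1, -0.2, -3.0]
grip_width: 0.0261
grip_force: 20.0
```

>>> jog_arm:
  motion:
    - [0,0,0.001,0,0,0,-0.6]
    - [0,0,0,0,0,0,-0.6]

```text
time_s: 7.9
ee_pos: [0.4821, -0.0099, 0.0753]
eef_rot: [-3.141, 0.05, 1.471]
force: [0.4, -0.6, -1.4]
grip_width: 0.0257
grip_force: 20.0
```

>>> jog_arm:
  motion:
    - [0,0,0.001,0,0,0,-0.6]
    - [0,0,0,0,0,0,-0.6]

```text
time_s: 8.1
ee_pos: [0.4823, -0.01, 0.0746]
eef_rot: [3.141, 0.05, 1.471]
force: [-0.1, 0.8, 0.4]
grip_width: 0.0258
grip_force: 20.0
```

>>> jog_arm:
  motion:
    - [0,0,0.001,0,0,0,-0.6]
    - [0,0,0,0,0,0,-0.6]

```text
time_s: 8.3
ee_pos: [0.4824, -0.0102, 0.0739]
eef_rot: [3.141, 0.05, 1.471]
force: [-1.1, -1.2, 6.2]
grip_width: 0.0261
grip_force: 20.0
```

>>> jog_arm:
  motion:
    - [0,0,0,0,0,0,0.0]
    - [0,0,0,0,0,0,0.0]
    - [0,0,0,0,0,0,0.0]
    - [0,0,0,0,0,0,0.0]
    - [0,0,-0.005,0,0,0,0.0]

```text
time_s: 8.8
ee_pos: [0.4818, -0.0097, 0.0781]
eef_rot: [-3.14, 0.05, 1.471]
force: [-0.1, 0.5, 0.3]
grip_width: 0.0471
grip_force: 0.0
```

>>> jog_arm:
  motion:
    - [0,0,-0.02,0,0,0,0.0]
    - [0,0,-0.03,0,0,0,0.0]
    - [0,0,-0.03,0,0,0,0.0]
    - [0,0,0,0,0.05,0,0.0]
    - [0,0,0,0,0,0,0.0]

```text
time_s: 9.3
ee_pos: [0.4828, -0.0061, 0.1593]
eef_rot: [3.14, -0.001, 1.47]
force: [0.1, 0.1, 0.4]
grip_width: 0.047
grip_force: 0.0
```

```bash
python3 plan.py .467 -.144 .145 1.43 0 5;python3 - <<'E'
from h import *
s=ctrl.camera("scene")
b=cv2.resize(s[150:250,230:330],(600,600),interpolation=cv2.INTER_CUBIC)
cv2.imwrite("pics/g3.png",b[:,:,::-1]); np.save("pics/s3.npy",s)
E
```

```text
[[-0.028,-0.0,0.003,0,0,0.008,0.0],[-0.028,-0.0,0.003,0,0,0.008,0.0],[-0.028,-0.0,0.003,0,0,0.008,0.0],[-0.027,0.0,0.003,0,0,0.008,0.0],[-0.028,0.0,0.002,0,0,0.008,0.0]]
[ 0.46662604 -0.14415552  0.14527471] 1.4301638911390582
```

View pics/g3.png

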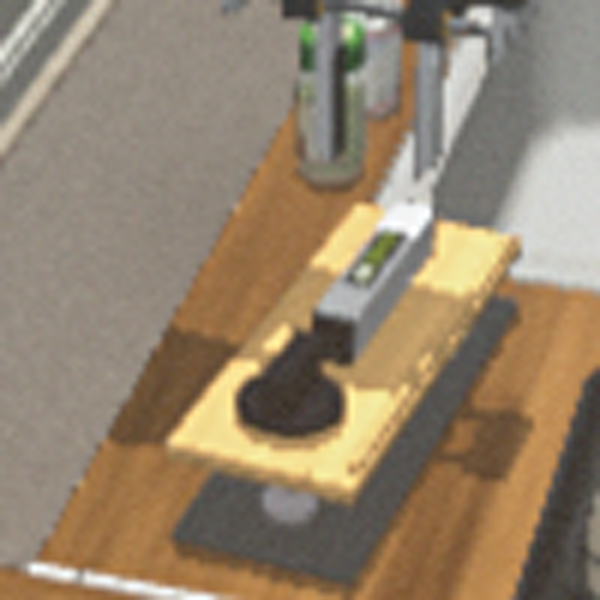

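The level lies lengthwise on the board behind the knob (vial at crop (377,258)). The bubble sits at the knob end, as expected while nobody presses.

>>> jog_arm:
  motion:
    - [-0.028,0,0.003,0,0,0.008,0]
    - [-0.028,0,0.003,0,0,0.008,0]
    - [-0.028,0,0.003,0,0,0.008,0]
    - [-0.027,0,0.003,0,0,0.008,0]
    - [-0.028,0,0.002,0,0,0.008,0]

```text
time_s: 9.85
ee_pos: [0.4658, -0.1447, 0.1435]
eef_rot: [-3.14, 0.001, 1.431]
force: [0.8, 0.3, 0.7]
grip_width: 0.0469
grip_force: 0.0
```

Run:
```python
from h import *
t=cv2.imread("pics/top0.png").astype(int); v=t.max(2)
for th in(70,90,110):
    c=blob((v<th).astype(np.uint8),286,190,316,220); r=cv2.minAreaRect(c);print(th,r)
r0=cv2.minEnclosingCircle(c)
print(r0,onplane("top",r0[0],.088))
# darkest seam
ys,xs=np.nonzero(v[192:218,288:316]<50); print(len(ys)); 
p=np.c_[xs+288,ys+192]
if len(p)>4: print(cv2.fitLine(np.float32(p),cv2.DIST_L2,0,.01,.01).ravel(), p.min(0),p.max(0))
s=np.load("pics/s3.npy")
t2=ctrl.camera("top");s2=ctrl.camera("scene")
b=cv2.resize(s2[150:250,230:330],(400,400),interpolation=cv2.INTER_CUBIC);a=cv2.resize(cv2.imread("pics/top0.png")[185:225,282:322],(400,400),interpolation=cv2.INTER_CUBIC)[:,:,::-1]
cv2.imwrite("pics/g4.png",np.hstack([a,b])[:,:,::-1]);print(ctrl.get_obs()["ee_pos"])
```

```text
70 ((306.0, 207.0), (4.0, 0.0), 180.0)
90 ((301.70001220703125, 204.90003967285156), (18.335756301879883, 18.335756301879883), 63.43495178222656)
110 ((301.5, 204.5), (19.0, 19.0), 90.0)
((301.47222900390625, 204.62962341308594), 10.031014442443848) [[ 0.46862193 -0.14192997  0.088     ]]
0
[ 0.46564893 -0.14592127  0.14340059]
```

View pics/g4.png

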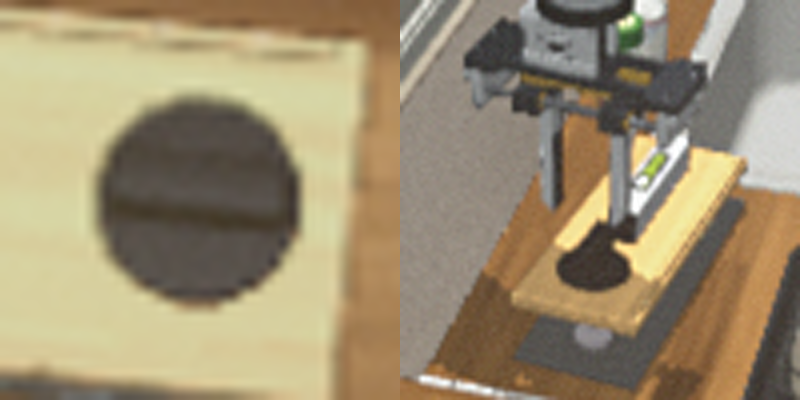

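```bash
python3 - <<'E'
from h import *
print(onplane("top",[[301.5,202.7]],.116), onplane("top",[[292.5,205.7],[310.5,206.7]],.088))
t=cv2.imread("pics/top0.png").astype(int).max(2)
print(t[194:217,[296,301,306]].T)
E
python3 plan.py .468 -.142 .120 1.48 0 2
```

```text
[[ 0.46977024 -0.14093647  0.116     ]] [[ 0.46523847 -0.11568602  0.088     ]
 [ 0.46270457 -0.16834624  0.088     ]]
[[215 188 133  92  84  80  77  81  84  89  88  73  67  84  86  88  90  90
   90 107 204 215 214]
 [168 105  82  85  84  83  81  80  80  87  89  80  68  75  85  85  89  87
   90  89  86 143 207]
 [215 158  95  85  84  84  82  75  81  82  86  89  73  67  85  89  91  89
   86  78 183 213 215]]
[[0.002,0.001,0.012,0,0,-0.026,0.0],[0.002,0.001,0.011,0,0,-0.026,0.0]]
[ 0.46814992 -0.1422143   0.12040059] 1.4799179673945302
```

>>> jog_arm:
  motion:
    - [0.002,0.002,0.012,0,0,-0.026,0]
    - [0.002,0.001,0.011,0,0,-0.026,0]
    - [0,0,0.01,0,0,0,0]
    - [0,0,0.01,0,0,0,0]
    - [0,0,0.004,0,0,0,0]

```text
time_s: 10.45
ee_pos: [0.4696, -0.1397, 0.096]
eef_rot: [-3.14, -0.0, 1.483]
force: [-0.5, 0.4, 0.9]
grip_width: 0.047
grip_force: 0.0
```

>>> jog_arm:
  motion:
    - [0,0,0,0,0,0,0]

```text
time_s: 10.55
ee_pos: [0.4698, -0.14, 0.0967]
eef_rot: [-3.14, -0.0, 1.483]
force: [-0.0, -0.0, 0.4]
grip_width: 0.0474
grip_force: 0.0
```

>>> jog_arm:
  motion:
    - [0,0,0.004,0,0,0,0]
    - [0,0,0,0,0,0,0]

```text
time_s: 10.75
ee_pos: [0.4699, -0.1402, 0.0932]
eef_rot: [-3.142, 0.0, 1.483]
force: [0.2, 0.6, 0.1]
grip_width: 0.0471
grip_force: 0.0
```

>>> jog_arm:
  motion:
    - [0,0,0,0,0,0,-1]
    - [0,0,0,0,0,0,-1]
    - [0,0,0,0,0,0,-1]
    - [0,0,0,0,0,0,-1]
    - [0,0,0,0,0,0,-1]
  squeeze: 35

```text
time_s: 11.25
ee_pos: [0.4699, -0.1403, 0.0934]
eef_rot: [-3.142, 0.0, 1.483]
force: [-0.9, -0.7, -0.3]
grip_width: 0.018
grip_force: 35.0
```

Run:
```python
from station import ctrl
o=ctrl.get_obs(); print({k:o[k].round(3) for k in("ee_pos","eef_rot","force","moment","qpos")},o["grip_width"],o["grip_force"])
```

```text
{'ee_pos': array([ 0.47 , -0.14 ,  0.093]), 'eef_rot': array([-3.142,  0.   ,  1.483]), 'force': array([-0.862, -0.705, -0.257]), 'moment': array([-0.123,  0.172, -0.073]), 'qpos': array([-0.365,  0.298,  1.806, -0.   ,  1.038, -0.277])} 0.01795666381886407 34.95302438735962
```

>>> jog_arm:
  motion:
    - [0,0,0.002,0,0,0,-1]
    - [0,0,0.002,0,0,0,-1]
    - [0,0,0.001,0,0,0,-1]
    - [0,0,0,0,0,0,-1]

```text
time_s: 11.65
ee_pos: [0.4703, -0.1411, 0.0887]
eef_rot: [3.141, 0.001, 1.482]
force: [-2.2, -7.6, 6.4]
grip_width: 0.0179
grip_force: 35.0
```

>>> jog_arm:
  motion:
    - [0,0,0.001,0,0,0,-1]
    - [0,0,0.001,0,0,0,-1]
    - [0,0,0,0,0,0,-1]

```text
time_s: 11.95
ee_pos: [0.4703, -0.1414, 0.0869]
eef_rot: [3.14, 0.002, 1.482]
force: [-2.2, -8.6, 7.2]
grip_width: 0.0175
grip_force: 35.0
```

>>> jog_arm:
  motion:
    - [0,0,0.001,0,0,0,-1]
    - [0,0,0,0,0,0,-1]

```text
time_s: 12.15
ee_pos: [0.4704, -0.1415, 0.086]
eef_rot: [3.14, 0.002, 1.482]
force: [-2.1, -10.1, 7.4]
grip_width: 0.0177
grip_force: 35.0
```

>>> jog_arm:
  motion:
    - [-0.0012,0,0.001,0,0,0,-1]
    - [0,0,0.001,0,0,0,-1]
    - [0,0,0,0,0,0,-1]

```text
time_s: 12.45
ee_pos: [0.4706, -0.1421, 0.0849]
eef_rot: [3.139, 0.001, 1.483]
force: [-5.5, -1.8, 19.4]
grip_width: 0.0175
grip_force: 35.0
```

>>> jog_arm:
  motion:
    - [-0.0002,0,0.001,0,0,0,-1]
    - [0,0,0,0,0,0,-1]

```text
time_s: 12.65
ee_pos: [0.4708, -0.1422, 0.0844]
eef_rot: [3.139, 0.001, 1.483]
force: [-7.8, -0.5, 25.9]
grip_width: 0.0176
grip_force: 35.0
```

>>> jog_arm:
  motion:
    - [-0.0002,0,0.001,0,0,0,-1]
    - [0,0,0,0,0,0,-1]

```text
time_s: 12.85
ee_pos: [0.4709, -0.1424, 0.0839]
eef_rot: [3.138, 0.001, 1.483]
force: [-9.5, 1.0, 32.3]
grip_width: 0.018
grip_force: 35.1
```

Run:
```python
from station import ctrl
o=ctrl.get_obs(); print({k:o[k].round(3) for k in("ee_pos","eef_rot","force","moment","qpos")},o["grip_width"],o["grip_force"])
```

```text
{'ee_pos': array([ 0.471, -0.142,  0.084]), 'eef_rot': array([3.138e+00, 1.000e-03, 1.483e+00]), 'force': array([-9.517,  0.979, 32.295]), 'moment': array([0.374, 2.113, 0.025]), 'qpos': array([-0.368,  0.313,  1.812, -0.   ,  1.013, -0.28 ])} 0.01802600665576879 35.06991505622864
```

>>> jog_arm:
  motion:
    - [0,-0.001,-0.0015,0,0,0,-1]
    - [0,0,0,0,0,0,-1]

```text
time_s: 13.05
ee_pos: [0.4703, -0.1422, 0.0848]
eef_rot: [3.137, 0.001, 1.483]
force: [-0.7, 0.0, 19.3]
grip_width: 0.0184
grip_force: 35.0
```

>>> jog_arm:
  motion:
    - [0,0,0.0005,0,0,-0.08,-1]
    - [0,0,0.0005,0,0,-0.08,-1]
    - [0,0,0.0005,0,0,-0.08,-1]
    - [0,0,0.0003,0,0,-0.08,-1]
    - [0,0,0,0,0,-0.08,-1]

```text
time_s: 13.55
ee_pos: [0.4701, -0.1425, 0.083]
eef_rot: [3.139, 0.003, 1.886]
force: [-3.3, -3.3, 18.0]
grip_width: 0.0178
grip_force: 35.0
```

>>> jog_arm:
  motion:
    - [0,0,0,0,0,0,-1]
    - [0,0,0,0,0,0,-1]
    - [0,0,0,0,0,0,-1]
    - [0,0,0,0,0,0,-1]
    - [0,0,0,0,0,0,-1]

```text
time_s: 14.05
ee_pos: [0.47, -0.1425, 0.0829]
eef_rot: [3.139, 0.003, 1.883]
force: [-3.7, -3.0, 19.8]
grip_width: 0.0176
grip_force: 35.0
```

>>> jog_arm:
  motion:
    - [0,0,0,0,0,0,-1]
    - [0,0,0,0,0,0,-1]
    - [0,0,0,0,0,0,-1]
    - [0,0,0,0,0,0,-1]
    - [0,0,0,0,0,0,-1]

```text
time_s: 14.55
ee_pos: [0.47, -0.1425, 0.0829]
eef_rot: [3.139, 0.003, 1.883]
force: [-3.0, -3.5, 20.0]
grip_width: 0.0181
grip_force: 35.0
```

Run:
```python
from h import *
s=ctrl.camera("scene");t=ctrl.camera("top"); cv2.imwrite("pics/s5full.png",s[:,:,::-1]);cv2.imwrite("pics/t5full.png",t[:,:,::-1])
a=cv2.resize(s[170:220,265:315],(400,400),interpolation=cv2.INTER_CUBIC);b=cv2.resize(t[175:225,230:280],(400,400),interpolation=cv2.INTER_CUBIC)
cv2.imwrite("pics/g5.png",np.hstack([a,b])[:,:,::-1])
o=ctrl.get_obs(); print({k:o[k].round(3) for k in("ee_pos","eef_rot","force","moment")})
```

```text
{'ee_pos': array([ 0.47 , -0.143,  0.083]), 'eef_rot': array([3.139e+00, 3.000e-03, 1.883e+00]), 'force': array([-2.881, -2.313, 19.634]), 'moment': array([-0.341,  0.858,  0.167])}
```

View pics/g5.png

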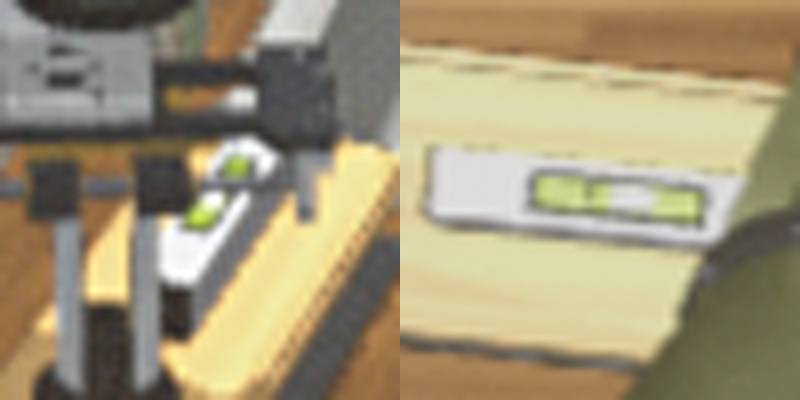

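The top view shows the vial window at crop x 530–705 with the pale bubble at about 608–660. The bubble is roughly 5 mm off middle toward the knob, so I'll measure it with a profile.

```bash
cat > bub.py <<'E'
from h import *
def bubble(n=3,verbose=True):
    t=np.mean([ctrl.camera("top") for _ in range(n)],0).astype(np.float32)
    r=cv2.resize(t[175:225,230:280],None,fx=8,fy=8,interpolation=cv2.INTER_CUBIC)
    # yellow-green of the vial: red minus blue; wood excluded by green>red
    g=((r[...,1]-r[...,2]>45)&(r[...,1]>r[...,0]-2)).astype(np.uint8)
    g=cv2.morphologyEx(g,cv2.MORPH_OPEN,np.ones((5,5)))
    cs=[c for c in cv2.findContours(g,cv2.RETR_EXTERNAL,cv2.CHAIN_APPROX_NONE)[0] if cv2.contourArea(c)>150]
    if verbose: print([cv2.boundingRect(c) for c in cs])
    pts=np.vstack(cs)[:,0].astype(np.float32)
    (cx,cy),_,_=cv2.minAreaRect(pts); v=cv2.fitLine(pts,cv2.DIST_L2,0,.01,.01).ravel()[:2]; v*=np.sign(v[0])
    s=np.arange(-110,111,4.); nrm=np.array([-v[1],v[0]])
    prof=np.mean([cv2.remap(r,np.float32(cx+s*v[0]+k*nrm[0])[None],np.float32(cy+s*v[1]+k*nrm[1])[None],1)[0] for k in(-6,-3,0,3,6)],0)
    return cx,cy,v,s,prof
if __name__=="__main__":
    cx,cy,v,s,p=bubble(); print(cx,cy,v)
    for a,b in zip(s,p): print(int(a),b.astype(int),end="; ")
    print(ctrl.get_obs()["force"].round(1))
E
python3 bub.py
```

```text
[(79, 255, 206, 31), (255, 189, 46, 32), (137, 177, 73, 35), (249, 121, 29, 13), (302, 115, 61, 23), (218, 107, 34, 11), (100, 98, 78, 11), (0, 68, 87, 52)]
168.36373901367188 185.73269653320312 [0.9505963  0.31042987]
-110 [211 208 191]; -106 [210 207 192]; -102 [213 210 197]; -98 [216 214 203]; -94 [218 216 208]; -90 [219 217 211]; -86 [219 217 214]; -82 [220 218 216]; -78 [220 219 218]; -74 [221 220 219]; -70 [221 220 220]; -66 [222 220 220]; -62 [221 220 220]; -58 [221 220 219]; -54 [222 220 220]; -50 [223 222 222]; -46 [217 216 215]; -42 [197 195 195]; -38 [169 166 166]; -34 [153 154 139]; -30 [156 161 126]; -26 [169 176 128]; -22 [181 187 139]; -18 [190 197 144]; -14 [193 200 142]; -10 [191 200 138]; -6 [189 199 133]; -2 [189 199 130]; 2 [190 201 130]; 6 [195 206 132]; 10 [198 209 135]; 14 [185 195 127]; 18 [164 173 112]; 22 [159 168 108]; 26 [175 185 118]; 30 [191 203 129]; 34 [200 213 132]; 38 [206 217 146]; 42 [207 215 168]; 46 [210 213 193]; 50 [212 212 206]; 54 [211 210 208]; 58 [208 206 205]; 62 [204 203 199]; 66 [202 201 193]; 70 [198 199 187]; 74 [193 193 181]; 78 [183 183 171]; 82 [177 178 160]; 86 [177 179 151]; 90 [178 182 144]; 94 [176 181 137]; 98 [173 178 133]; 102 [169 173 132]; 106 [165 170 131]; 110 [162 166 129]; [-3.2 -3.7 20. ]
```

>>> jog_arm:
  motion:
    - [0,0,0.0004,0,0,-0.07,-1]
    - [0,0,0.0003,0,0,-0.07,-1]
    - [0,0,0.0003,0,0,-0.07,-1]
    - [0,0,0.0003,0,0,-0.07,-1]
    - [0,0,0,0,0,0,-1]

```text
time_s: 15.3
ee_pos: [0.4699, -0.1428, 0.0816]
eef_rot: [3.14, 0.004, 2.165]
force: [-3.5, -5.1, 20.0]
grip_width: 0.0179
grip_force: 35.0
```

>>> jog_arm:
  motion:
    - [0,0,0,0,0,0,-1]
    - [0,0,0,0,0,0,-1]
    - [0,0,0,0,0,0,-1]
    - [0,0,0,0,0,0,-1]
    - [0,0,0,0,0,0,-1]

```text
time_s: 15.8
ee_pos: [0.4699, -0.1428, 0.0816]
eef_rot: [3.14, 0.004, 2.163]
force: [-4.0, -5.2, 20.3]
grip_width: 0.0175
grip_force: 35.0
```

>>> jog_arm:
  motion:
    - [0,0,0,0,0,0,-1]
    - [0,0,0,0,0,0,-1]
    - [0,0,0,0,0,0,-1]
    - [0,0,0,0,0,0,-1]
    - [0,0,0,0,0,0,-1]

```text
time_s: 16.3
ee_pos: [0.4699, -0.1428, 0.0816]
eef_rot: [3.14, 0.004, 2.163]
force: [-4.0, -6.1, 20.4]
grip_width: 0.0176
grip_force: 35.0
```

>>> jog_arm:
  motion:
    - [0,0,0,0,0,0,-1]
    - [0,0,0,0,0,0,-1]
    - [0,0,0,0,0,0,-1]
    - [0,0,0,0,0,0,-1]
    - [0,0,0,0,0,0,-1]

```text
time_s: 16.8
ee_pos: [0.4699, -0.1428, 0.0816]
eef_rot: [3.14, 0.004, 2.163]
force: [-2.9, -5.7, 18.6]
grip_width: 0.0173
grip_force: 35.0
```

>>> jog_arm:
  motion:
    - [0,0,0,0,0,0,-1]
    - [0,0,0,0,0,0,-1]
    - [0,0,0,0,0,0,-1]
    - [0,0,0,0,0,0,-1]
    - [0,0,0,0,0,0,-1]

```text
time_s: 17.3
ee_pos: [0.4699, -0.1428, 0.0816]
eef_rot: [3.14, 0.004, 2.163]
force: [-4.3, -5.4, 19.7]
grip_width: 0.0175
grip_force: 35.0
```

```bash
cat > bub.py <<'E'
from h import *
t=np.mean([ctrl.camera("top") for _ in range(4)],0).astype(np.float32)
r=cv2.resize(t[175:225,230:280],None,fx=8,fy=8,interpolation=cv2.INTER_CUBIC)
cv2.imwrite("pics/last.png",r[:,:,::-1])
# line of the vial, (137,190) to (301,207) in this crop
s=np.arange(110,330.); y0=191+(s-137)*.1
p=np.mean([cv2.remap(r,np.float32(s)[None],np.float32(y0+k)[None],1)[0] for k in(-4,0,4,8)],0)
d=p[:,1]-p[:,2]            # green minus blue: high in the liquid, low in bubble and metal
on=d>.5*np.percentile(d,90)
e=np.flatnonzero(np.diff(on.astype(int))); print("edges",[int(s[i]) for i in e])
runs=[(s[a],s[b]) for a,b in zip(e[:-1],e[1:]) if not on[(a+b)//2]]
a,b=max(runs,key=lambda q:q[1]-q[0]); L,R=s[e[0]],s[e[-1]]; sc=60/(R-L)
print("window",L,R,"bubble",a,b,"offset mm toward knob",((a+b)/2-(L+R)/2)*2.74/8, "len mm",(b-a)*2.74/8)
low=p.sum(1); print("dark",[(int(s[i]),int(low[i])) for i in range(1,len(s)-1) if low[i]<low[i-1] and low[i]<=low[i+1]])
o=ctrl.get_obs(); print(o["time_s"],o["force"].round(1),o["ee_pos"].round(4),o["eef_rot"].round(3))
E
python3 bub.py
```

```text
edges [135, 200, 247, 301]
window 135.0 301.0 bubble 200.0 247.0 offset mm toward knob 1.88375 len mm 16.0975
dark [(133, 416), (155, 551), (162, 549), (189, 438), (210, 647), (226, 638), (246, 512), (283, 553), (300, 413)]
17.5 [-3.4 -5.9 20.8] [ 0.4699 -0.1428  0.0816] [3.14  0.004 2.163][ WARN:0@2.927] global loadsave.cpp:1063 imwrite_ Unsupported depth image for selected encoder is fallbacked to CV_8U.
```

>>> jog_arm:
  motion:
    - [0,0,0.0004,0,0,-0.06,-1]
    - [0,0,0.0003,0,0,-0.06,-1]
    - [0,0,0.0001,0,0,-0.05,-1]
    - [0,0,0,0,0,0,-1]
    - [0,0,0,0,0,0,-1]

```text
time_s: 18.0
ee_pos: [0.4699, -0.143, 0.0808]
eef_rot: [3.141, 0.004, 2.333]
force: [-4.1, -8.5, 20.7]
grip_width: 0.0174
grip_force: 35.0
```

>>> jog_arm:
  motion:
    - [0,0,0,0,0,0,-1]
    - [0,0,0,0,0,0,-1]
    - [0,0,0,0,0,0,-1]
    - [0,0,0,0,0,0,-1]
    - [0,0,0,0,0,0,-1]

```text
time_s: 18.5
ee_pos: [0.4699, -0.143, 0.0808]
eef_rot: [3.141, 0.004, 2.333]
force: [-4.3, -6.7, 19.5]
grip_width: 0.018
grip_force: 35.0
```

>>> jog_arm:
  motion:
    - [0,0,0,0,0,0,-1]
    - [0,0,0,0,0,0,-1]
    - [0,0,0,0,0,0,-1]
    - [0,0,0,0,0,0,-1]
    - [0,0,0,0,0,0,-1]

```text
time_s: 19.0
ee_pos: [0.4699, -0.143, 0.0808]
eef_rot: [3.141, 0.004, 2.333]
force: [-3.2, -7.5, 20.9]
grip_width: 0.0175
grip_force: 35.0
```

>>> jog_arm:
  motion:
    - [0,0,0,0,0,0,-1]
    - [0,0,0,0,0,0,-1]
    - [0,0,0,0,0,0,-1]
    - [0,0,0,0,0,0,-1]
    - [0,0,0,0,0,0,-1]

```text
time_s: 19.5
ee_pos: [0.4699, -0.143, 0.0808]
eef_rot: [3.141, 0.004, 2.333]
force: [-3.8, -5.8, 20.6]
grip_width: 0.0176
grip_force: 35.0
```

>>> jog_arm:
  motion:
    - [0,0,0,0,0,0,-1]
    - [0,0,0,0,0,0,-1]
    - [0,0,0,0,0,0,-1]
    - [0,0,0,0,0,0,-1]
    - [0,0,0,0,0,0,-1]

```text
time_s: 20.0
ee_pos: [0.4699, -0.143, 0.0808]
eef_rot: [3.141, 0.004, 2.333]
force: [-4.1, -6.4, 21.1]
grip_width: 0.0179
grip_force: 35.0
```

>>> jog_arm:
  motion:
    - [0,0,0,0,0,0,-1]
    - [0,0,0,0,0,0,-1]
    - [0,0,0,0,0,0,-1]
    - [0,0,0,0,0,0,-1]
    - [0,0,0,0,0,0,-1]

```text
time_s: 20.5
ee_pos: [0.4699, -0.143, 0.0808]
eef_rot: [3.141, 0.004, 2.333]
force: [-5.1, -7.2, 20.4]
grip_width: 0.0179
grip_force: 35.0
```

```bash
python3 bub.py 2>/dev/null
```

```text
edges [136, 193, 245, 301]
window 136.0 301.0 bubble 193.0 245.0 offset mm toward knob 0.17125 len mm 17.810000000000002
dark [(133, 411), (162, 550), (188, 443), (221, 640), (225, 640), (228, 640), (246, 490), (283, 554), (301, 412)]
20.7 [-4.6 -6.6 20.2] [ 0.4699 -0.143   0.0808] [3.141 0.004 2.333]
```

View pics/last.png

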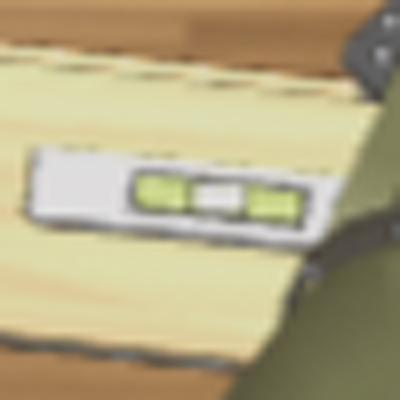

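The pale bubble sits at crop x ≈193–245 between the dark marks at 188 and 246, so it is nearly centred. I'll check the last bit with a blue-channel centroid.

```bash
cat > fine.py <<'E'
exec(open("bub.py").read())
i=(s>=186)&(s<=248); b=np.clip(p[i,2]-p[i,2].min(),0,None); print(p[i,2].astype(int)[::3]); h=b>.6*b.max(); print("blue centroid",(s[i]*b).sum()/b.sum(),"half-width mid",(s[i][h][0]+s[i][h][-1])/2)
E
python3 fine.py 2>/dev/null
```

```text
edges [136, 193, 245, 301]
window 136.0 301.0 bubble 193.0 245.0 offset mm toward knob 0.17125 len mm 17.810000000000002
dark [(133, 411), (162, 549), (188, 441), (221, 641), (228, 640), (246, 490), (283, 554), (301, 411)]
20.9 [-3.9 -6.9 19.8] [ 0.4699 -0.143   0.0808] [3.141 0.004 2.333]
[111 116 137 165 187 199 211 216 215 215 214 212 211 211 211 212 209 194
 174 153 138]
blue centroid 218.54056981918797 half-width mid 218.0
```

```bash
python3 -c "
from station import ctrl
print(ctrl.hand_in())"
```

```text
the job is handed in; nothing more can be done
None
```

The level lies on the shelf, and the gripper still holds the knob pressed down at about 20 N with the bubble within about 0.5 mm of the middle; handed in at 20.9 s, with no verdict shown.

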